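Open the key-drop box at the reception

ROBOT

A 7-joint arm with a two-finger parallel gripper is mounted at the origin on the work surface. World frame = base frame: x ahead of the robot, y to its left, z up, the work surface at z = 0. Lengths are in mm, angles in rad, forces in N, time in s.
With the tool pointing down it reaches from about 425 to 875 mm from the base axis. Payload 8.4 kg.
Tool frame: the origin (TCP) lies on the centre line of the jaws, within the pads' length; the fingertips stand 25 mm ahead of it and the grasp point (between the pads) lies 6 mm ahead of it (ctrl.finger_overhang is the distance from the TCP to the fingertips, in mm); z points along the fingers, y is the line along which they close (so a half turn about z gives the same grasp; the last joint's range is limited). The gripper opens to 85 mm and grips with 20 to 120 N. Pads are 22 mm wide; open, the fingers measure 114 mm over their backs; the gripper's body (76 mm by 85 mm) begins 54 mm behind the grasp point. The pads swing forward as they close: fully open they stand 13 mm farther back than shut.
Start: joints at [1.246, 0.333, 0.04, 1.465, -0.013, 1.343, -0.059], TCP at [145.505, -633.477, 256.308] pointing down, gripper open.
Joint ranges: [-2.58, 2.58], [-0.38, 2.09], [-1.3, 1.39], [0.25, 2.4], [-1.5, 4.64], [0.08, 2.09], [-2.65, 2.65]. Speed limits (rad/s): [2.22, 2.22, 2.79, 2.79, 3.14, 3.14, 3.14].

INTERFACE

Orientations are given as a unit quaternion [w, x, y, z].
In Python, from workcell import ctrl gives the robot as it stands.
- The arm moves only by the tool apply_moves, never from a script. Its argument "moves" is a list of rows, each an object with "hand": the closure in counts, from 0 (fully open) to 255 (shut); "translation": the shift along the tool's x, y, z each as a share of 0.04 m, from -1 to 1, a list of three; "rotation": the turn, a rotation vector about the tool's x, y, z each as a share of 10 degrees, from -1 to 1, a list of three. In form: [{"hand": hand, "translation": [x, y, z], "rotation": [wx, wy, wz]}, ...]. A call has 1 to 20 rows; each row shifts and turns the commanded pose from where the row before left it, along the tool's axes as they then stand; what a row does not reach is not made up. A row lasts 1/8 s, in which the tool goes at most 62.5 mm and 10.7 degrees, less where a joint would pass 70% of its speed; a pose out of reach is approached as far as the arm can. A call with a number of a shift or a turn outside -1 to 1 is refused whole. A call with a gripper value outside its range is refused whole. The fingers move at their own pace and stop on an object; "force" is the grip in N (left out, the last holds). Time passes only in rows, so rows that do not move let the fingers close. It gives the time, the measured TCP pose, the force, the opening and the grip force at its end, in the units of the state.
- ctrl.sense(): the state, without advancing time (a new reading comes with each control period).
- ctrl.read_camera(name): name is "side" or "top" or "wrist"; returns the picture (480x640x3 uint8, red, green, blue); there is no depth.
- ctrl.camera_info(name): a dict with "fx", "fy", "cx", "cy" (pixels), "R" (3x3) and "t" (3): a world point X has camera coordinates R X + t; the wrist camera has in their place "tool_from_camera" (4x4, takes a point from camera to tool coordinates, whose origin is the TCP and whose axes are the flange's). Camera axes: x right, y down, z forward; pixel columns grow to the right and rows downward; lengths in mm; the calibration is good to about 2 mm. A picture is of the moment at which its call begins: read the wrist's pose just before it. camera_info takes no time and is no camera call.
- ctrl.finish_job(): hands the job in; it is judged then, once.
The state is a dict: "time_s": time; "joint_positions": joint angles; "qvel": joint speeds; "tau": joint torques, N m; "tool_pos": TCP position; "tcp_rot": TCP orientation; "contact_force": force on the tool from outside, world axes, zero at the start; "moment": the same for the moment, N m; "opening": opening from 0.0 (shut) to 1.0 (fully open); "grasp_force": force on a finger pad.
Only numpy, scipy, OpenCV 4.12 (cv2) and the standard library are available. Lean on these libraries where they do the work, as an engineer would, in place of code of your own. Each camera call takes 0.05 s, during which the arm holds its last target. There are 200 camera calls.

TASK

Open the key-drop box for the morning: turn the swivel staple in line with the slot of the hasp, lift the hasp off it and fold it right back on to the lid, then raise the lid by its handle until it rests fully open against its stop. Do not throw the lid or let it slam, and leave the other things on the counter where they are.

Things in the scene. Friction and masses are not known exactly. Their poses are not given: they have to be found in the camera images.
- key_box: Fixed beech box with cream edge strips, 300 x 300 mm, 110 mm high. Origin: centre of its underside; z up. Its -x half of the top is a fixed deck, its +x half a hinged lid flush with the deck, both 110 mm above the counter. Along the box's y: a steel hasp lies at y = -70 mm; a posting plate (flat, on the deck) and the lid's bow handle lie at y = +70 mm.
- staple_eye (a point): Centre of the eye of the swivel staple (the first catch): a flat upright steel eye that stands on a round neck and comes up through the slot of the hasp, fixed to the deck at box x = -70 mm, y = -70 mm. The eye is 9 mm thick, 40 mm wide at its foot and 32 mm at its top, and stands from 121 to 157 mm above the counter (the strap's top is at 119 mm); this point is at 142 mm. It turns about the vertical; this point does not move.
- staple (a joint): Turn of the staple about the vertical, rad, counter-clockwise from above positive. At 0 the eye's width lies along the box's y, across the strap, and holds it down; at +1.57 or -1.57 (its two stops, either will do) its width lies along the box's x, in line with the slot, and the strap can lift off over it. It clears the slot when within about 0.2 of a stop. Stiff (0.04 N m): it stays where it is left.
- hasp_lip (a point): Centre of the rolled lip at the free end of the hasp strap (the second latch): a steel roll, 10 mm thick, 52 mm long along the box's y, 25 mm above the deck when closed; the end of the strap beside it is 44 mm wide, so its two ends can be pinched from above with a finger on each side and the roll turns between the fingers as the strap swings. The strap is 4 mm thick, 50 mm wide at the slot, its slot 60 x 18 mm. The lip moves with the strap.
- hasp_pin (a point): Middle of the hasp's hinge pin, at the seam between deck and lid (box x = 0, y = -70 mm, 117 mm above the counter when the lid is shut); the pin lies along the box's y and is carried by the lid. The lip is 130 mm from it towards the box's -x, and 18 mm higher, when closed.
- hasp (a joint): Swing of the hasp strap, rad: 0 = closed, flat over the deck; 1.57 = upright; 3.0 = folded back on the lid (stop). Rotation about the box's +y. Loose: released before upright it falls shut, past upright it falls back on to the lid. Held shut by the staple until that is turned in line.
- lid_handle (a point): Middle of the bow handle's round bar on the lid: bar 10 mm thick, 80 mm of it straight along the box's y, centre 40 mm above the lid's top, 22 mm in from the lid's free edge, at box x = 24 mm, y = 70 mm when shut. Moves with the lid.
- lid_hinge (a point): Middle of the lid's hinge axis, which lies along the box's y at box x = 150 mm, 112 mm above the counter. Does not move.
- lid (a joint): Lid angle, rad: 0 = shut, 1.57 = upright, 1.75 = leaning back on its stop (stays open there). Rotation about the box's +y. Lid with hasp about 0.66 kg; released below upright it falls shut, past upright it sinks back on to its stop. Held shut by the hasp until that is lifted off the staple.
- padlock: Brass padlock with steel shackle, 46 x 56 x 22 mm, lying loose on the counter off the deck's (-x) side of the box. Leave it. Origin: centre of the underside.
- bell: Steel reception bell, 88 mm across, 60 mm high, loose, off the corner of the box at -x and +y. Leave it. Origin: centre of the underside.
- plant: Plant in a yellow pot, 96 mm across, about 160 mm high, loose, off the lid's (+x) side of the box. Leave it. Origin: centre of the underside.

How it is judged:
By the outcome, as a careful person would: the job done as asked, in the order asked, and still so for the second after the job is handed in, with the robot touching nothing.
It also fails if it takes over 69 s, if anything falls off the work surface, if the arm or the gripper's body presses on something with over 40 N, if the wrist force passes 120 N, or if a joint passes its speed limit or range.

## Working session

There is one attempt and no reset: what is moved stays moved. The work goes in short steps, Python scripts to look and compute and a tool call to move; the robot and the scene stay as the last step left them, time stands still between calls to the robot, and variables do not carry over. Pictures are saved under pics/ and viewed, at most 10 in all, crops included, and the job is handed in when it is done.

Besides the shell and the picture viewer there is one more tool, called after ">>>" by a JSON object that holds its "method" and its "body", one argument or row to a line. apply_moves: Moves the arm, as the interface text tells. Its arguments: {"type":"object","properties":{"moves":{"type":"array"},"force":{"type":"number"}},"required":["moves"]}

```bash
mkdir -p pics; ls; python3 - <<'E'
from workcell import ctrl
import cv2,numpy as np
s=ctrl.sense();print(s)
for n in("side","top"):
    cv2.imwrite(f"pics/{n}0.png",ctrl.read_camera(n)[:,:,::-1]);print(n,ctrl.camera_info(n))
print(ctrl.camera_info("wrist"),ctrl.finger_overhang)
E
```

```text
pics
{'time_s': 0.0, 'joint_positions': array([ 1.24577308,  0.33388942,  0.03990293,  1.46631232, -0.01341094,
        1.34332837, -0.05850902]), 'qvel': array([ 3.45106271e-04, -6.93737735e-04,  4.71971312e-04,  2.57439334e-04,
        2.70150443e-04,  1.39001479e-03, -7.64262062e-05]), 'tau': array([-2.79086009e-03, -6.58543253e+01,  1.36363830e+00, -4.05571961e+01,
        1.67039037e-02,  1.23527084e-02,  4.90552793e-05]), 'tool_pos': array([ 145.40026941, -633.07353215,  255.41545133]), 'tcp_rot': array([-8.22122822e-04,  9.93635104e-01,  1.12643607e-01, -1.49156577e-04]), 'contact_force': array([ 0.15777621, -0.20965919, -0.83900291]), 'moment': array([-0.03051397, -0.05435343,  0.01142549]), 'grasp_force': 0.0, 'opening': 0.9992008299146354}
side {'fx': 506.4985572398949, 'fy': 506.4985572398949, 'cx': 315.3029116988592, 'cy': 244.7327035339903, 'R': array([[-9.92894059e-01, -1.18999663e-01, -6.83681437e-04],
       [-6.92018609e-02,  5.82052373e-01, -8.10201294e-01],
       [ 9.68116192e-02, -8.04396740e-01, -5.86151342e-01]]), 't': array([545.44226407, 105.34293323, 981.44261783])}
top {'fx': 577.721163534905, 'fy': 577.721163534905, 'cx': 317.39320168629456, 'cy': 238.719833882968, 'R': array([[-0.00409531, -0.99954051, -0.03003342],
       [-0.99098028,  0.00807948, -0.133764  ],
       [ 0.13394519,  0.02921472, -0.99055802]]), 't': array([  90.76746213,  553.9334797 , 1158.49000598])}
{'fx': 356.7599551722078, 'fy': 356.7599551722078, 'cx': 315.28043076208434, 'cy': 241.5585098746774, 'tool_from_camera': array([[ 6.33853783e-04, -9.46929917e-01, -3.21439466e-01,
         8.31359940e+01],
       [ 9.99999683e-01,  4.45499551e-04,  6.59523026e-04,
         2.97515057e-01],
       [-4.81320947e-04, -3.21439782e-01,  9.46929900e-01,
        -1.16520501e+02],
       [ 0.00000000e+00,  0.00000000e+00,  0.00000000e+00,
         1.00000000e+00]])} 25.0
```

View pics/top0.png

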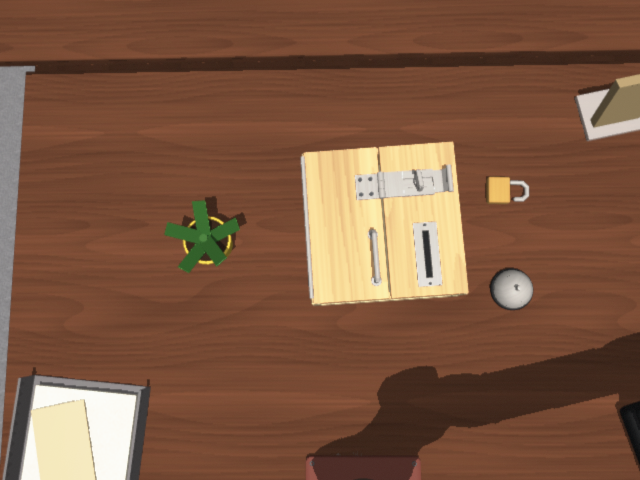

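View pics/side0.png

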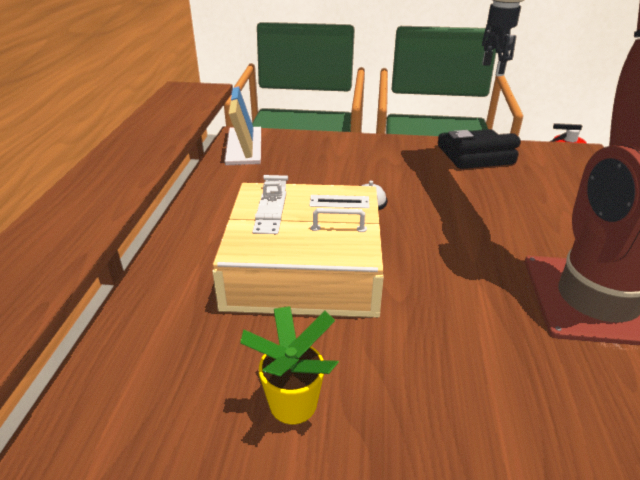

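The top view shows the box with corners at about (303,154), (453,143), (467,295) and (312,304). The lid is on the left (world +y), the hasp at (375–450,183), the staple at (420,182) and the handle bar from (374,231) to (378,283). The side view has the handle at (315–365,212) and the staple at (271,190).

```bash
cat > h.py <<'E'
import numpy as np,cv2
from workcell import ctrl
from scipy.spatial.transform import Rotation as Ro
def ray(n,uv,s=None):
    c=ctrl.camera_info(n); d=np.array([(uv[0]-c['cx'])/c['fx'],(uv[1]-c['cy'])/c['fy'],1.])
    if n=='wrist':
        T=c['tool_from_camera'];R=Ro.from_quat(np.roll(s['tcp_rot'],-1)).as_matrix()
        return R@T[:3,3]+s['tool_pos'],R@T[:3,:3]@d
    return -c['R'].T@c['t'],c['R'].T@d
def plane(r,z): o,d=r; return o+d*(z-o[2])/d[2]
def tri(r1,r2):
    A=[];b=[]
    M=np.zeros((3,3));v=np.zeros(3)
    for o,d in(r1,r2):
        d=d/np.linalg.norm(d);P=np.eye(3)-np.outer(d,d);M+=P;v+=P@o
    p=np.linalg.solve(M,v)
    return p,[round(float(np.linalg.norm(np.cross(p-o,d/np.linalg.norm(d)))),1) for o,d in(r1,r2)]
E
python3 - <<'E'
from h import *
np.set_printoptions(precision=1,suppress=True)
im=cv2.imread('pics/top0.png');h=cv2.cvtColor(im,cv2.COLOR_BGR2HSV)
m=cv2.inRange(h,(12,40,130),(35,255,255))
m[:, :280]=0;m[:,480:]=0;m[:120]=0;m[330:]=0
m=cv2.morphologyEx(m,cv2.MORPH_CLOSE,np.ones((5,5)))
c=max(cv2.findContours(m,0,2)[0],key=cv2.contourArea);hull=cv2.convexHull(c)
q=cv2.approxPolyDP(hull,8,True)[:,0];print(q)
P=[plane(ray('top',p),110) for p in q];print(np.array(P))
for i in range(len(P)):print(np.linalg.norm(P[i]-P[i-1]))
# handle ends & eye by two views (hand picks)
for a,b in(((374,231),(315,212)),((378,283),(365,213)),((420,181),(271,190))):print(tri(ray('top',a),ray('side',b)))
a=cv2.resize(im[150:310,340:480],None,fx=4,fy=3.75,interpolation=2)
b=cv2.resize(cv2.imread('pics/side0.png')[165:245,240:400],None,fx=4,fy=4,interpolation=2)
cv2.imwrite('pics/a.png',a[:600]);cv2.imwrite('pics/b.png',b)
E
```

```text
[[452 141]
 [468 293]
 [312 305]
 [301 154]]
[[ 737.7 -182.   110. ]
 [ 438.  -201.8  110. ]
 [ 416.6   96.1  110. ]
 [ 715.1  117.2  110. ]]
300.0057584322133
300.42568559938127
298.69265260629277
299.19194751094795
(array([553.3, -22.6, 144. ]), [0.8, 0.8])
(array([456.7, -28.3, 145.1]), [0.7, 0.7])
(array([ 654. , -113. ,  133.5]), [2.0, 2.0])
```

View pics/a.png

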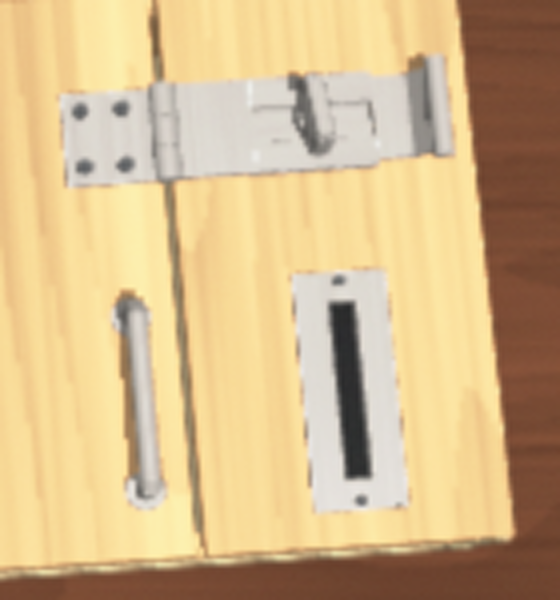

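View pics/b.png

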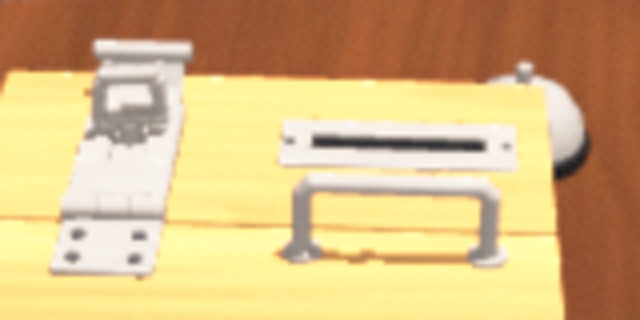

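The crops agree with the pose from the corners: box centre about (577,-42.6), yaw about 94.2°. The eye in `a.png` at (316,112) looks turned roughly +0.2 to +0.3 rad. I'll hover over the staple and look from near.

>>> {"method": "apply_moves", "body": {
  "moves": [
    {"hand":110,"translation":[0.9,-0.585,0],"rotation":[0,0,0]},
    {"hand":110,"translation":[0.9,-0.585,0],"rotation":[0,0,0]},
    {"hand":110,"translation":[0.9,-0.585,0],"rotation":[0,0,0]},
    {"hand":110,"translation":[0.9,-0.585,0],"rotation":[0,0,0]},
    {"hand":110,"translation":[0.9,-0.585,0],"rotation":[0,0,0]},
    {"hand":110,"translation":[0.9,-0.585,0],"rotation":[0,0,0]},
    {"hand":110,"translation":[0.9,-0.585,0],"rotation":[0,0,0]},
    {"hand":110,"translation":[0.9,-0.585,0],"rotation":[0,0,0]},
    {"hand":110,"translation":[0.9,-0.585,0],"rotation":[0,0,0]},
    {"hand":110,"translation":[0.9,-0.585,0],"rotation":[0,0,0]},
    {"hand":110,"translation":[0.9,-0.585,0],"rotation":[0,0,0]},
    {"hand":110,"translation":[0.9,-0.585,0],"rotation":[0,0,0]},
    {"hand":110,"translation":[0.9,-0.585,0],"rotation":[0,0,0]},
    {"hand":110,"translation":[0.9,-0.585,0],"rotation":[0,0,0]},
    {"hand":110,"translation":[0.9,-0.585,0],"rotation":[0,0,0]},
    {"hand":110,"translation":[0.9,-0.585,0],"rotation":[0,0,0]},
    {"hand":110,"translation":[0.9,-0.585,0],"rotation":[0,0,0]},
    {"hand":110,"translation":[0,0,0],"rotation":[0,0,0]},
    {"hand":110,"translation":[0,0,0],"rotation":[0,0,0]}
  ],
  "force": 30
}}

```text
time_s: 2.48
tool_pos: [652.6, -109.2, 255.7]
tcp_rot: [0.0, 0.994, 0.113, -0.001]
contact_force: [-0.3, -1.1, -0.4]
opening: 0.563
grasp_force: 0.0
```

```bash
python3 - <<'E'
from h import *
import pickle
s=ctrl.sense();im=ctrl.read_camera('wrist')[:,:,::-1];cv2.imwrite('pics/w1.png',im);pickle.dump(s,open('w1.pkl','wb'));print(s)
E
```

```text
{'time_s': 2.475, 'joint_positions': array([ 0.39442714,  0.38909944, -0.39864901,  1.41392316,  0.151131  ,
        1.36985128, -1.35287496]), 'qvel': array([ 0.01842001, -0.01151049,  0.01189942,  0.00544664, -0.00064003,
        0.00015422,  0.00137184]), 'tau': array([-1.95660666e+00, -6.73529577e+01, -6.44976854e+00, -4.05001259e+01,
       -1.66318500e-01, -5.17298130e-02, -3.94894788e-02]), 'tool_pos': array([ 652.58619881, -109.20744349,  255.71148118]), 'tcp_rot': array([ 5.58081816e-05,  9.93640767e-01,  1.12595105e-01, -6.05132823e-04]), 'contact_force': array([-0.31438482, -1.13651388, -0.43572905]), 'moment': array([-0.00560781,  0.00622068, -0.04984234]), 'grasp_force': 0.0, 'opening': 0.562702209951392}
```

View pics/w1.png

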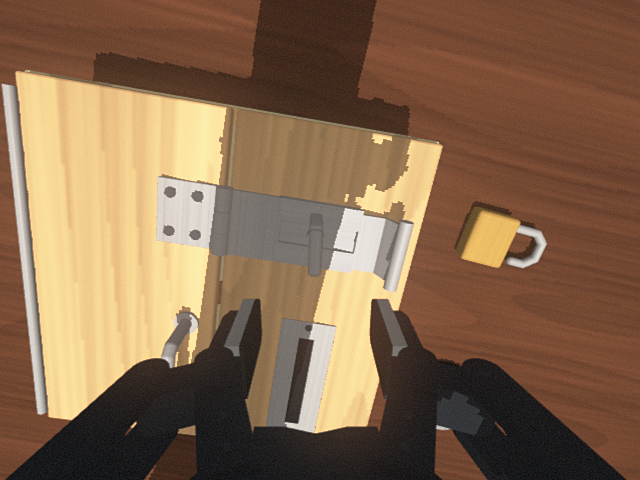

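The wrist view has the eye top from (317,215) to (315,272), already in line with the tool's x. The lip runs from (408,223) to (391,289).

```bash
python3 - <<'E'
from h import *
import pickle
np.set_printoptions(precision=1,suppress=True)
s=pickle.load(open('w1.pkl','rb'))
W=lambda *p:ray('wrist',p,s)
print('eye top ends',plane(W(317,216),157),plane(W(315,271),157))
print('eye tri', tri(W(316,243),ray('top',(418.8,180))))
print('lip tri',tri(W(408,224),ray('top',(340+435/4,150+60/3.75))),tri(W(391,287),ray('top',(340+443/4,150+152/3.75))))
print('lip tri side',tri(W(408,224),ray('side',(240+96/4,165+47/4))),tri(W(391,287),ray('side',(240+190/4,165+50/4))))
print('lip z135',plane(W(408,224),135),plane(W(391,287),135))
print('corner',plane(W(441,142),110),plane(W(18,72),110),plane(W(230,107),110))
ex=np.array([-.0735,.9973]);ey=np.array([-.9973,-.0735]);c=np.array([576.85,-42.6])
for n,a,b in(('eye',-70,-70),('lip',-130,-70),('hand',24,70),('corn',-150,-150)):print(n,c+a*ex+b*ey)
print('handle',tri(ray('top',(373,228)),ray('side',(316.3,211))),tri(ray('top',(377,277)),ray('side',(362.5,211.8))))
E
```

```text
eye top ends [ 679.  -104.7  157. ] [ 642.5 -111.8  157. ]
eye tri (array([ 653.8, -110.3,  134.2]), [0.5, 0.5])
lip tri (array([ 681.3, -169.5,  132.1]), [0.1, 0.1]) (array([ 632.7, -171.4,  133.7]), [0.2, 0.2])
lip tri side (array([ 681.9, -168.9,  133.6]), [0.3, 0.3]) (array([ 631.5, -172.4,  132.6]), [0.7, 0.7])
lip z135 [ 681.9 -168.6  135. ] [ 633.2 -171.2  135. ]
corner [ 739.4 -181.2  110. ] [718.9 109.3 110. ] [728.9 -31.9 110. ]
eye [ 651.8 -107.3]
lip [ 656.2 -167.1]
hand [505.3 -23.8]
corn [ 737.5 -181.2]
handle (array([554.4, -20.6, 148.2]), [4.7, 4.7]) (array([464.6, -26.2, 149. ]), [2.3, 2.3])
```

>>> {"method": "apply_moves", "body": {
  "moves": [
    {"hand":110,"translation":[0,-0.03,0.6],"rotation":[0,0,0]},
    {"hand":110,"translation":[0,0,0.6],"rotation":[0,0,0]},
    {"hand":110,"translation":[0,0,0.6],"rotation":[0,0,0]},
    {"hand":110,"translation":[0,0,0.5],"rotation":[0,0,0]},
    {"hand":110,"translation":[0,0,0.25],"rotation":[0,0,0]},
    {"hand":110,"translation":[0,0,0],"rotation":[0,0,0]},
    {"hand":255,"translation":[0,0,0],"rotation":[0,0,0]},
    {"hand":255,"translation":[0,0,0],"rotation":[0,0,0]},
    {"hand":255,"translation":[0,0,0],"rotation":[0,0,0]},
    {"hand":255,"translation":[0,0,0],"rotation":[0,0,0]},
    {"hand":255,"translation":[0,0,0],"rotation":[0,0,0]}
  ],
  "force": 30
}}

```text
time_s: 3.9
tool_pos: [653.5, -108.5, 155.3]
tcp_rot: [0.001, 0.994, 0.112, 0.001]
contact_force: [3.3, -3.7, 5.2]
opening: 0.093
grasp_force: 32.7
```

>>> {"method": "apply_moves", "body": {
  "moves": [
    {"hand":255,"translation":[0,0,0],"rotation":[0,0,-0.6]},
    {"hand":255,"translation":[0,0,0],"rotation":[0,0,-0.7]},
    {"hand":255,"translation":[0,0,0],"rotation":[0,0,-0.7]},
    {"hand":255,"translation":[0,0,0],"rotation":[0,0,-0.7]},
    {"hand":255,"translation":[0,0,0],"rotation":[0,0,-0.7]},
    {"hand":255,"translation":[0,0,0],"rotation":[0,0,-0.7]},
    {"hand":255,"translation":[0,0,0],"rotation":[0,0,-0.7]},
    {"hand":255,"translation":[0,0,0],"rotation":[0,0,-0.7]},
    {"hand":255,"translation":[0,0,0],"rotation":[0,0,-0.7]},
    {"hand":255,"translation":[0,0,0],"rotation":[0,0,-0.7]},
    {"hand":255,"translation":[0,0,0],"rotation":[0,0,-0.7]},
    {"hand":255,"translation":[0,0,0],"rotation":[0,0,-0.4]},
    {"hand":255,"translation":[0,0,0],"rotation":[0,0,0]},
    {"hand":255,"translation":[0,0,0],"rotation":[0,0,0]}
  ]
}}

```text
time_s: 5.65
tool_pos: [653.1, -108.3, 155.3]
tcp_rot: [0.001, 0.689, 0.725, 0.0]
contact_force: [0.2, -3.5, 6.8]
opening: 0.098
grasp_force: 32.9
```

>>> {"method": "apply_moves", "body": {
  "moves": [
    {"hand":120,"translation":[0,0,0],"rotation":[0,0,0]},
    {"hand":100,"translation":[0,0,0],"rotation":[0,0,0]},
    {"hand":60,"translation":[0,0,-0.6],"rotation":[0,0,0]},
    {"hand":0,"translation":[0,0,-0.8],"rotation":[0,0,0]},
    {"hand":0,"translation":[-0.4,0,-0.6],"rotation":[0,0,0]},
    {"hand":0,"translation":[-0.6,0,0],"rotation":[0,0,-0.13]},
    {"hand":0,"translation":[-0.5,0.05,0],"rotation":[0,0,0]},
    {"hand":0,"translation":[0,0,0],"rotation":[0,0,0]},
    {"hand":0,"translation":[0,0,0],"rotation":[0,0,0]}
  ]
}}

```text
time_s: 6.78
tool_pos: [658.0, -166.1, 233.8]
tcp_rot: [-0.001, 0.68, 0.733, 0.0]
contact_force: [0.0, 0.8, 0.2]
opening: 1.002
grasp_force: 0.0
```

```bash
python3 - <<'E'
from h import *
import pickle
s=ctrl.sense();im=ctrl.read_camera('wrist')[:,:,::-1];cv2.imwrite('pics/w2.png',im);pickle.dump(s,open('w2.pkl','wb'));print(s['tool_pos'],s['tcp_rot'],s['opening'])
E
```

```text
[ 658.04433865 -166.06571339  233.76170312] [-7.64830347e-04  6.80220026e-01  7.33007576e-01  1.58153198e-04] 1.001684945891501
```

View pics/w2.png

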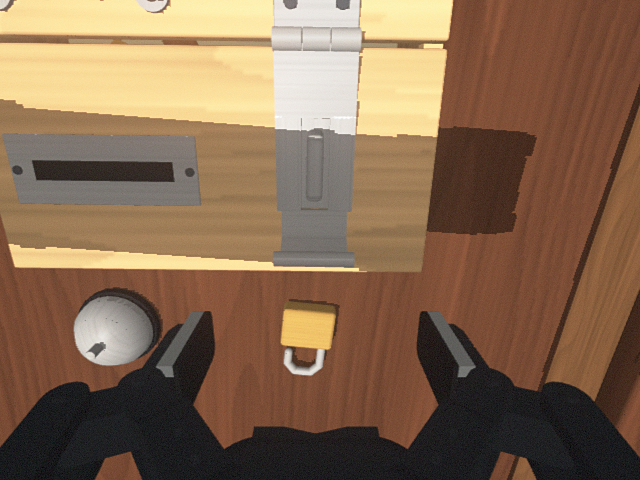

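The eye at (314,130–200) is now in line with the slot. The lip runs from (274,259) to (354,259), and the pin knuckle is at (316,39).

```bash
python3 - <<'E'
from h import *
import pickle
np.set_printoptions(precision=1,suppress=True)
s=pickle.load(open('w2.pkl','rb'));s1=pickle.load(open('w1.pkl','rb'))
W=lambda *p:ray('wrist',p,s);V=lambda *p:ray('wrist',p,s1)
print('lip z135',plane(W(274,259),135),plane(W(354,259),135))
print('lip tri w1w2',tri(W(274,259),V(391,287)),tri(W(354,259),V(408,224)))
print('lip tri top',tri(W(274,259),ray('top',(450.75,190.5))),tri(W(354,259),ray('top',(448.75,166))))
print('pin z117',plane(W(273,39),117),plane(W(361,39),117))
E
```

```text
lip z135 [ 632.  -170.5  135. ] [ 683.6 -166.6  135. ]
lip tri w1w2 (array([ 631.7, -171.8,  132.7]), [0.3, 0.3]) (array([ 682.7, -165.7,  140.6]), [1.2, 1.2])
lip tri top (array([ 632.1, -170.6,  135.5]), [0.3, 0.3]) (array([ 685.5, -172.5,  118.3]), [0.7, 0.7])
pin z117 [624.4 -41.  117. ] [675.3 -37.1 117. ]
```

>>> {"method": "apply_moves", "body": {
  "moves": [
    {"hand":0,"translation":[-0.06,0,0.5],"rotation":[0,0,0]},
    {"hand":0,"translation":[0,0,0.5],"rotation":[0,0,0]},
    {"hand":0,"translation":[0,0,0.5],"rotation":[0,0,0]},
    {"hand":0,"translation":[0,0,0.4],"rotation":[0,0,0]},
    {"hand":0,"translation":[0,0,0.1],"rotation":[0,0,0]},
    {"hand":0,"translation":[0,0,0],"rotation":[0,0,0]},
    {"hand":140,"translation":[0,0,0],"rotation":[0,0,0]},
    {"hand":140,"translation":[0,0,0],"rotation":[0,0,0]},
    {"hand":140,"translation":[0,0,0],"rotation":[0,0,0]},
    {"hand":140,"translation":[0,0,0],"rotation":[0,0,0]}
  ],
  "force": 25
}}

```text
time_s: 8.07
tool_pos: [657.5, -170.0, 155.6]
tcp_rot: [-0.0, 0.681, 0.733, -0.001]
contact_force: [-7.6, 0.2, 8.6]
opening: 0.591
grasp_force: 24.5
```

```bash
python3 - <<'E'
import numpy as np
def arc(ax,az,ths,n=''):
    p=np.array([[ax*np.cos(t)+az*np.sin(t),-ax*np.sin(t)+az*np.cos(t)] for t in ths])
    c=np.round((p-p[0])/40,2);d=np.diff(c,axis=0)
    print(n,[(round(float(a),2),round(float(-b),2)) for a,b in d])
arc(-130,18,np.linspace(0,2.9,30),'hasp')
arc(-126,38,np.linspace(0,1.75,36),'lid')
E
```

```text
hasp [(0.06, -0.32), (0.09, -0.32), (0.13, -0.3), (0.15, -0.29), (0.18, -0.27), (0.21, -0.26), (0.23, -0.23), (0.26, -0.2), (0.27, -0.19), (0.29, -0.15), (0.31, -0.12), (0.31, -0.09), (0.32, -0.06), (0.33, -0.03), (0.33, 0.01), (0.32, 0.03), (0.32, 0.08), (0.32, 0.1), (0.3, 0.13), (0.28, 0.16), (0.27, 0.19), (0.25, 0.22), (0.22, 0.24), (0.2, 0.26), (0.17, 0.28), (0.15, 0.29), (0.11, 0.31), (0.08, 0.32), (0.05, 0.32)]
lid [(0.05, -0.16), (0.06, -0.15), (0.07, -0.15), (0.07, -0.15), (0.08, -0.14), (0.09, -0.14), (0.1, -0.13), (0.1, -0.13), (0.11, -0.13), (0.11, -0.11), (0.12, -0.12), (0.13, -0.1), (0.13, -0.1), (0.13, -0.1), (0.14, -0.08), (0.15, -0.08), (0.14, -0.07), (0.16, -0.07), (0.15, -0.05), (0.16, -0.05), (0.16, -0.05), (0.16, -0.03), (0.16, -0.02), (0.16, -0.02), (0.17, -0.01), (0.16, -0.0), (0.17, 0.01), (0.16, 0.01), (0.16, 0.03), (0.16, 0.03), (0.16, 0.04), (0.16, 0.05), (0.16, 0.06), (0.15, 0.06), (0.15, 0.07)]
```

>>> {"method": "apply_moves", "body": {
  "moves": [
    {"hand":140,"translation":[0.06,0,-0.32],"rotation":[0,0,0]},
    {"hand":140,"translation":[0.09,0,-0.32],"rotation":[0,0,0]},
    {"hand":140,"translation":[0.13,0,-0.3],"rotation":[0,0,0]},
    {"hand":140,"translation":[0.15,0,-0.29],"rotation":[0,0,0]},
    {"hand":140,"translation":[0.18,0,-0.27],"rotation":[0,0,0]},
    {"hand":140,"translation":[0,0,0],"rotation":[0,0,0]}
  ]
}}

```text
time_s: 8.82
tool_pos: [655.8, -144.3, 215.5]
tcp_rot: [-0.0, 0.68, 0.733, -0.001]
contact_force: [-5.5, 0.1, -1.8]
opening: 0.592
grasp_force: 26.4
```

>>> {"method": "apply_moves", "body": {
  "moves": [
    {"hand":140,"translation":[0.21,0,-0.26],"rotation":[0,0,0]},
    {"hand":140,"translation":[0.23,0,-0.23],"rotation":[0,0,0]},
    {"hand":140,"translation":[0.26,0,-0.2],"rotation":[0,0,0]},
    {"hand":140,"translation":[0.27,0,-0.19],"rotation":[0,0,0]},
    {"hand":140,"translation":[0.29,0,-0.15],"rotation":[0,0,0]},
    {"hand":140,"translation":[0.31,0,-0.12],"rotation":[0,0,0]},
    {"hand":140,"translation":[0.31,0,-0.09],"rotation":[0,0,0]},
    {"hand":140,"translation":[0.32,0,-0.06],"rotation":[0,0,0]},
    {"hand":140,"translation":[0.33,0,-0.03],"rotation":[0,0,0]},
    {"hand":140,"translation":[0.33,0,0.01],"rotation":[0,0,0]},
    {"hand":140,"translation":[0.32,0,0.03],"rotation":[0,0,0]},
    {"hand":140,"translation":[0.32,0,0.08],"rotation":[0,0,0]},
    {"hand":140,"translation":[0,0,0],"rotation":[0,0,0]}
  ]
}}

```text
time_s: 10.45
tool_pos: [646.7, -2.5, 265.2]
tcp_rot: [0.001, 0.679, 0.734, 0.002]
contact_force: [-4.8, -0.3, 9.5]
opening: 0.585
grasp_force: 28.4
```

>>> {"method": "apply_moves", "body": {
  "moves": [
    {"hand":140,"translation":[0.32,0,0.1],"rotation":[0,0,0]},
    {"hand":140,"translation":[0.3,0,0.13],"rotation":[0,0,0]},
    {"hand":140,"translation":[0.28,0,0.16],"rotation":[0,0,0]},
    {"hand":140,"translation":[0.27,0,0.19],"rotation":[0,0,0]},
    {"hand":140,"translation":[0.25,0,0.22],"rotation":[0,0,0]},
    {"hand":140,"translation":[0.22,0,0.24],"rotation":[0,0,0]},
    {"hand":140,"translation":[0.2,0,0.26],"rotation":[0,0,0]},
    {"hand":140,"translation":[0.17,0,0.28],"rotation":[0,0,0]},
    {"hand":140,"translation":[0.15,0,0.29],"rotation":[0,0,0]},
    {"hand":140,"translation":[0.11,0,0.31],"rotation":[0,0,0]},
    {"hand":140,"translation":[0.08,0,0.32],"rotation":[0,0,0]},
    {"hand":140,"translation":[0,0,0],"rotation":[0,0,0]}
  ]
}}

```text
time_s: 11.95
tool_pos: [640.5, 93.5, 164.6]
tcp_rot: [-0.0, 0.679, 0.734, 0.004]
contact_force: [0.8, 9.0, 3.4]
opening: 0.59
grasp_force: 42.5
```

>>> {"method": "apply_moves", "body": {
  "moves": [
    {"hand":140,"translation":[0.05,0,0.28],"rotation":[0,0,0]},
    {"hand":140,"translation":[0,0,0],"rotation":[0,0,0]},
    {"hand":70,"translation":[0,0,0],"rotation":[0,0,0]},
    {"hand":20,"translation":[0,0,0],"rotation":[0,0,0]},
    {"hand":20,"translation":[0,0,-0.5],"rotation":[0,0,0]},
    {"hand":20,"translation":[0,0,-1],"rotation":[0,0,0]},
    {"hand":20,"translation":[0,0,-1],"rotation":[0,0,0]},
    {"hand":80,"translation":[-0.54,-0.72,-0.25],"rotation":[0,0,0]},
    {"hand":80,"translation":[-0.54,-0.72,0],"rotation":[0,0,0]},
    {"hand":80,"translation":[-0.54,-0.72,0],"rotation":[0,0,0]},
    {"hand":80,"translation":[-0.54,-0.72,0],"rotation":[0,0,0]},
    {"hand":80,"translation":[-0.54,-0.72,0],"rotation":[0,0,0]},
    {"hand":80,"translation":[0,0,0],"rotation":[0,0,1]},
    {"hand":80,"translation":[0,0,0],"rotation":[0,0,1]},
    {"hand":80,"translation":[0,0,0],"rotation":[0,0,1]},
    {"hand":80,"translation":[0,0,0],"rotation":[0,0,1]},
    {"hand":80,"translation":[0,0,0],"rotation":[0,0,1]},
    {"hand":80,"translation":[0,0,0],"rotation":[0,0,1]},
    {"hand":80,"translation":[0,0,0],"rotation":[0,0,1]},
    {"hand":80,"translation":[0,0,0],"rotation":[0,0,1]}
  ]
}}

```text
time_s: 14.45
tool_pos: [503.8, -28.2, 263.2]
tcp_rot: [0.0, 0.993, 0.121, 0.001]
contact_force: [0.1, 0.7, -0.2]
opening: 0.688
grasp_force: 0.0
```

>>> {"method": "apply_moves", "body": {
  "moves": [
    {"hand":80,"translation":[0,0,0],"rotation":[0,0,1]},
    {"hand":80,"translation":[0,0,0],"rotation":[0,0,0]},
    {"hand":80,"translation":[0,0,0],"rotation":[0,0,0]}
  ]
}}

```text
time_s: 14.82
tool_pos: [503.6, -28.3, 262.3]
tcp_rot: [0.0, 0.999, 0.039, 0.0]
contact_force: [0.2, 1.3, 0.5]
opening: 0.684
grasp_force: 0.0
```

```bash
python3 - <<'E'
from h import *
import pickle
s=ctrl.sense();im=ctrl.read_camera('wrist')[:,:,::-1];cv2.imwrite('pics/w3.png',im);pickle.dump(s,open('w3.pkl','wb'));print(s['tool_pos'],s['tcp_rot'],s['joint_positions'])
E
```

```text
[503.63756904 -28.26008267 262.2890638 ] [1.25800588e-04 9.99239362e-01 3.89932721e-02 4.53491427e-04] [ 0.59601455  0.07501977 -0.65250215  1.77571269  0.04744923  1.30561171
 -1.56032254]
```

View pics/w3.png

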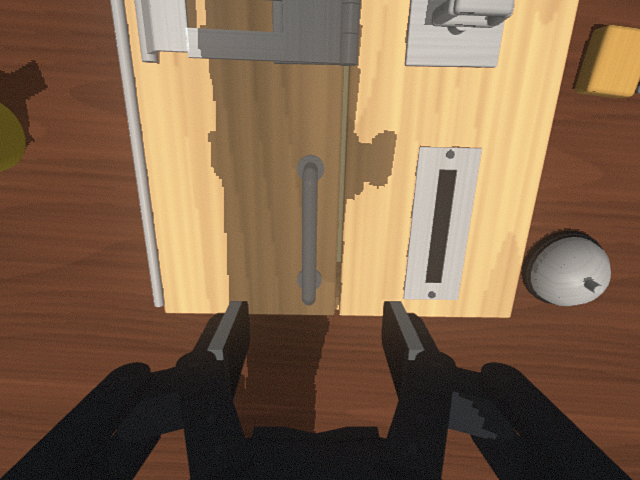

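The hasp is folded back on the lid, with its lip at the far left edge at (150,30). The handle bar runs from (310,165) to (308,300).

```bash
python3 - <<'E'
from h import *
import pickle
np.set_printoptions(precision=1,suppress=True)
s=pickle.load(open('w3.pkl','rb'))
W=lambda *p:ray('wrist',p,s)
print(plane(W(310,168),150),plane(W(308.5,297),150))
print(tri(W(310,166),ray('top',(373,228))),tri(W(308.5,297),ray('top',(377,279))))
print(tri(W(310,166),ray('side',(316.3,211))),tri(W(308.5,297),ray('side',(362.5,211.8))))
E
```

```text
[558.  -21.1 150. ] [467.2 -26.7 150. ]
(array([559.1, -20.7, 148.1]), [0.2, 0.2]) (array([463.6, -26.8, 143.1]), [0.1, 0.1])
(array([554.4, -21.8, 145.8]), [4.4, 4.4]) (array([463.8, -27.3, 147. ]), [1.7, 1.7])
```

>>> {"method": "apply_moves", "body": {
  "moves": [
    {"hand":80,"translation":[0.08,-0.1,0.6],"rotation":[0,0,0]},
    {"hand":80,"translation":[0,0,0.6],"rotation":[0,0,0]},
    {"hand":80,"translation":[0,0,0.6],"rotation":[0,0,0]},
    {"hand":80,"translation":[0,0,0.5],"rotation":[0,0,0]},
    {"hand":80,"translation":[0,0,0.35],"rotation":[0,0,0]},
    {"hand":80,"translation":[0,0,0],"rotation":[0,0,0]},
    {"hand":255,"translation":[0,0,0],"rotation":[0,0,0]},
    {"hand":255,"translation":[0,0,0],"rotation":[0,0,0]},
    {"hand":255,"translation":[0,0,0],"rotation":[0,0,0]},
    {"hand":255,"translation":[0,0,0],"rotation":[0,0,0]},
    {"hand":255,"translation":[0,0,0],"rotation":[0,0,0]}
  ],
  "force": 40
}}

```text
time_s: 16.25
tool_pos: [506.7, -23.7, 156.2]
tcp_rot: [-0.0, 0.999, 0.037, 0.0]
contact_force: [-2.0, 2.7, 6.5]
opening: 0.1
grasp_force: 39.1
```

```bash
python3 - <<'E'
import numpy as np
N=35;th=np.linspace(0,1.75,N+1);k=.4
bar=np.array([[-126*np.cos(t)+38*np.sin(t),126*np.sin(t)+38*np.cos(t)] for t in th])
z=np.array([[-np.sin(k*t),-np.cos(k*t)] for t in th]);y=np.array([[-np.cos(k*t),np.sin(k*t)] for t in th])
T=bar-6*z; cur=T[0].copy()
for i in range(N):
    d=(T[i+1]-cur)/40;a,b=np.round([d@y[i],d@z[i]],2);cur=cur+40*(a*y[i]+b*z[i]);print(f"({a:.2f},{b:.2f})",end=' ')
print(np.degrees(k*.05)/10)
E
```

```text
(-0.05,-0.16) (-0.06,-0.15) (-0.07,-0.15) (-0.07,-0.15) (-0.07,-0.15) (-0.08,-0.15) (-0.08,-0.14) (-0.08,-0.15) (-0.09,-0.14) (-0.10,-0.13) (-0.10,-0.14) (-0.10,-0.13) (-0.10,-0.13) (-0.11,-0.12) (-0.12,-0.12) (-0.11,-0.12) (-0.13,-0.12) (-0.12,-0.11) (-0.13,-0.10) (-0.13,-0.11) (-0.13,-0.10) (-0.14,-0.09) (-0.14,-0.10) (-0.14,-0.08) (-0.14,-0.09) (-0.15,-0.08) (-0.15,-0.07) (-0.15,-0.07) (-0.16,-0.07) (-0.15,-0.06) (-0.16,-0.06) (-0.16,-0.05) (-0.16,-0.05) (-0.16,-0.04) (-0.16,-0.04) 0.11459155902616466
```

The grip is on the bar (opening 0.10, about 9 mm). Raising the lid in steps.

>>> {"method": "apply_moves", "body": {
  "moves": [
    {"hand":255,"translation":[0,-0.05,-0.16],"rotation":[-0.115,0,0]},
    {"hand":255,"translation":[0,-0.06,-0.15],"rotation":[-0.115,0,0]},
    {"hand":255,"translation":[0,-0.07,-0.15],"rotation":[-0.115,0,0]},
    {"hand":255,"translation":[0,-0.07,-0.15],"rotation":[-0.115,0,0]},
    {"hand":255,"translation":[0,-0.07,-0.15],"rotation":[-0.115,0,0]},
    {"hand":255,"translation":[0,-0.08,-0.15],"rotation":[-0.115,0,0]},
    {"hand":255,"translation":[0,0,0],"rotation":[0,0,0]}
  ]
}}

```text
time_s: 17.12
tool_pos: [505.5, -6.6, 191.4]
tcp_rot: [0.061, 0.997, 0.037, 0.003]
contact_force: [5.6, -2.3, -4.2]
opening: 0.1
grasp_force: 39.1
```

>>> {"method": "apply_moves", "body": {
  "moves": [
    {"hand":255,"translation":[0,-0.08,-0.14],"rotation":[-0.115,0,0]},
    {"hand":255,"translation":[0,-0.08,-0.15],"rotation":[-0.115,0,0]},
    {"hand":255,"translation":[0,-0.09,-0.14],"rotation":[-0.115,0,0]},
    {"hand":255,"translation":[0,-0.1,-0.13],"rotation":[-0.115,0,0]},
    {"hand":255,"translation":[0,-0.1,-0.14],"rotation":[-0.115,0,0]},
    {"hand":255,"translation":[0,-0.1,-0.13],"rotation":[-0.115,0,0]},
    {"hand":255,"translation":[0,-0.1,-0.13],"rotation":[-0.115,0,0]},
    {"hand":255,"translation":[0,-0.11,-0.12],"rotation":[-0.115,0,0]},
    {"hand":255,"translation":[0,-0.12,-0.12],"rotation":[-0.115,0,0]},
    {"hand":255,"translation":[0,-0.11,-0.12],"rotation":[-0.115,0,0]},
    {"hand":255,"translation":[0,-0.13,-0.12],"rotation":[-0.115,0,0]},
    {"hand":255,"translation":[0,-0.12,-0.11],"rotation":[-0.115,0,0]},
    {"hand":255,"translation":[0,0,0],"rotation":[0,0,0]}
  ]
}}

```text
time_s: 18.75
tool_pos: [501.7, 53.7, 240.9]
tcp_rot: [0.181, 0.983, 0.036, 0.008]
contact_force: [6.3, -6.0, 4.9]
opening: 0.096
grasp_force: 39.2
```

>>> {"method": "apply_moves", "body": {
  "moves": [
    {"hand":255,"translation":[0,-0.13,-0.1],"rotation":[-0.115,0,0]},
    {"hand":255,"translation":[0,-0.13,-0.11],"rotation":[-0.115,0,0]},
    {"hand":255,"translation":[0,-0.13,-0.1],"rotation":[-0.115,0,0]},
    {"hand":255,"translation":[0,-0.14,-0.09],"rotation":[-0.115,0,0]},
    {"hand":255,"translation":[0,-0.14,-0.1],"rotation":[-0.115,0,0]},
    {"hand":255,"translation":[0,-0.14,-0.08],"rotation":[-0.115,0,0]},
    {"hand":255,"translation":[0,-0.14,-0.09],"rotation":[-0.115,0,0]},
    {"hand":255,"translation":[0,-0.15,-0.08],"rotation":[-0.115,0,0]},
    {"hand":255,"translation":[0,-0.15,-0.07],"rotation":[-0.115,0,0]},
    {"hand":255,"translation":[0,-0.15,-0.07],"rotation":[-0.115,0,0]},
    {"hand":255,"translation":[0,-0.16,-0.07],"rotation":[-0.115,0,0]},
    {"hand":255,"translation":[0,-0.15,-0.06],"rotation":[-0.115,0,0]},
    {"hand":255,"translation":[0,0,0],"rotation":[0,0,0]}
  ]
}}

```text
time_s: 20.38
tool_pos: [496.6, 134.5, 247.1]
tcp_rot: [0.296, 0.954, 0.035, 0.014]
contact_force: [7.2, 2.2, 15.3]
opening: 0.099
grasp_force: 41.6
```

>>> {"method": "apply_moves", "body": {
  "moves": [
    {"hand":255,"translation":[0,-0.16,-0.07],"rotation":[-0.115,0,0]},
    {"hand":255,"translation":[0,-0.16,-0.06],"rotation":[-0.115,0,0]},
    {"hand":255,"translation":[0,-0.16,-0.06],"rotation":[-0.115,0,0]},
    {"hand":255,"translation":[0,-0.15,-0.05],"rotation":[-0.115,0,0]},
    {"hand":255,"translation":[0,0,0],"rotation":[0,0,0]}
  ]
}}

```text
time_s: 21.0
tool_pos: [494.7, 160.3, 238.5]
tcp_rot: [0.334, 0.942, 0.035, 0.015]
contact_force: [9.4, 3.3, 5.4]
opening: 0.099
grasp_force: 40.9
```

>>> {"method": "apply_moves", "body": {
  "moves": [
    {"hand":255,"translation":[0,-0.16,-0.03],"rotation":[-0.115,0,0]},
    {"hand":255,"translation":[0,0,0],"rotation":[0,0,0]},
    {"hand":255,"translation":[0,0,0],"rotation":[0,0,0]}
  ]
}}

```text
time_s: 21.38
tool_pos: [494.4, 165.7, 235.9]
tcp_rot: [0.343, 0.938, 0.034, 0.015]
contact_force: [10.1, 2.9, 7.5]
opening: 0.099
grasp_force: 41.1
```

```bash
python3 - <<'E'
from h import *
cv2.imwrite('pics/side1.png',ctrl.read_camera('side')[:,:,::-1])
E
```

```text
(no output)
```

View pics/side1.png

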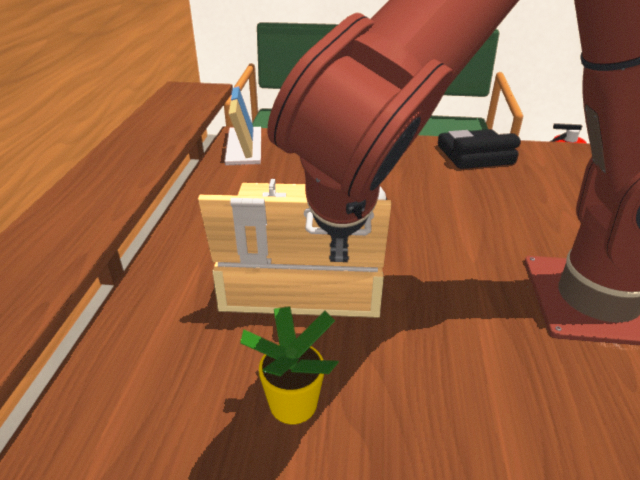

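The lid stands open with the hasp hanging on it at (250,232), and the plant is untouched. Releasing and withdrawing along the tool axis.

>>> {"method": "apply_moves", "body": {
  "moves": [
    {"hand":215,"translation":[0,0,0],"rotation":[0,0,0]},
    {"hand":190,"translation":[0,0,0],"rotation":[0,0,0]},
    {"hand":190,"translation":[0,0,0],"rotation":[0,0,0]},
    {"hand":190,"translation":[0,0,-0.2],"rotation":[0,0,0]},
    {"hand":190,"translation":[0,0,-0.4],"rotation":[0,0,0]},
    {"hand":190,"translation":[0,0,-0.6],"rotation":[0,0,0]},
    {"hand":190,"translation":[0,0,-0.8],"rotation":[0,0,0]},
    {"hand":190,"translation":[0,0,-0.8],"rotation":[0,0,0]},
    {"hand":190,"translation":[0,0,-0.8],"rotation":[0,0,0]},
    {"hand":190,"translation":[0,0,0],"rotation":[0,0,0]},
    {"hand":190,"translation":[0,0,0],"rotation":[0,0,0]}
  ]
}}

```text
time_s: 22.8
tool_pos: [485.4, 258.3, 344.2]
tcp_rot: [0.344, 0.938, 0.035, 0.013]
contact_force: [-0.2, -0.2, 0.5]
opening: 0.258
grasp_force: 0.0
```

```bash
python3 - <<'E'
from h import *
a=ctrl.read_camera('side')[150:350,180:420,::-1];b=ctrl.read_camera('top')[100:320,140:540,::-1]
cv2.imwrite('pics/fin.png',np.hstack([cv2.resize(a,(400,333)),cv2.copyMakeBorder(b,0,113,0,0,0)]))
E
```

```text
(no output)
```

View pics/fin.png

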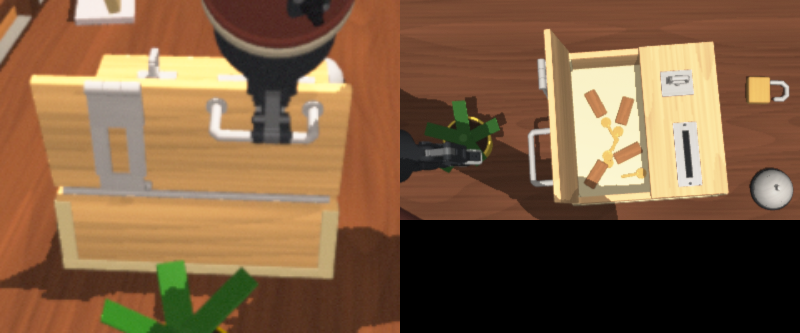

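The lid is leaning open on its stop with the hasp folded on it. The padlock, bell and plant are where they were, and the gripper is clear.

```bash
python3 -c "
from workcell import ctrl
print(ctrl.finish_job())"
```

```text
the job is handed in; nothing more can be done
None
```

The key-drop box is open and the job is handed in: the staple is in line, the hasp is folded back on the lid, the lid rests open against its stop, and the padlock, bell and plant look unmoved in the last picture (about 23 s of the 69 s used).

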